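Fit the starwheel on the jar-feed table

ROBOT

A 7-joint arm with a two-finger parallel gripper is mounted at the origin on the work surface. World frame = base frame: x ahead of the robot, y to its left, z up, the work surface at z = 0. Lengths are in m, angles in degrees, forces in N, time in s.
With the tool pointing down it reaches from about 0.35 to 0.775 m from the base axis. Payload 3.1 kg.
Tool frame: the origin (TCP) lies on the centre line of the jaws, within the pads' length; the fingertips stand 17 mm ahead of it and the grasp point (between the pads) lies 2 mm behind it (robot.tip_reach is the distance from the TCP to the fingertips, in m); z points along the fingers, y is the direction in which the jaws open and shut (so a half turn about z gives the same grasp; the last joint's range is limited). The gripper opens to 85 mm and grips with 20 to 120 N. Pads are 22 mm wide; open, the fingers measure 114 mm over their backs; the gripper's body (76 mm by 85 mm) begins 54 mm behind the grasp point. The pads swing forward as they close: fully open they stand 13 mm farther back than shut.
Start: joints at [72.611, 17.813, 0.802, 86.603, -0.252, 75.585, -1.558], TCP at [0.142, -0.531, 0.248] pointing down, gripper open.
Joint ranges: [-154.91, 154.91], [-16.99, 109.72], [-72.82, 74.43], [7.12, 147.25], [-82.49, 262.49], [11.32, 116.49], [-174.64, 174.64]. Speed limits (degrees/s): [159.86, 159.86, 180, 180, 180, 180, 180].

INTERFACE

Orientations are given as [roll, pitch, yaw] about the fixed x, y, z axes, in that order (R = Rz(yaw) Ry(pitch) Rx(roll)).
In Python, from station import robot, fingers, vision, workorder, recognise gives the robot as it stands. Calls block until the motion is done:
- robot.move_to(position, orientation): joint-space move of the TCP to a pose.
- robot.line_to(position, orientation=None, velocity=0.15, f_stop=None): straight line of the TCP; orientation=None keeps the orientation; velocity is the mean speed in m/s. With f_stop (N) it stops when the force on the tool has changed by that much, and returns True; else False.
- robot.move_j(angles): joint-space move.
- fingers.gripper_to(opening, force=None): opening from 0.0 (shut) to 1.0 (fully open); force is the grip in N (None keeps the last); returns when the fingers have stopped.
- robot.pause(seconds).
- robot.inverse_kinematics(position, orientation): joint angles nearest the present ones, or None.
- vision.grab_frame(name): name is "scene" or "top" or "wrist"; returns the picture (480x640x3 uint8, red, green, blue); there is no depth.
- vision.calibration(name): a dict with "mtx" (3x3 intrinsics, pixels), "extrinsics" (4x4, takes a point from world to camera coordinates); the wrist camera has in their place "T_tool_cam" (4x4, takes a point from camera to tool coordinates, whose origin is the TCP and whose axes are the flange's). Camera axes: x right, y up, looking along -z (the intrinsics and any distortion apply to the point x, -y, -z); pixel columns grow to the right and rows downward; lengths in m; the calibration is good to about 2 mm. The wrist camera is an equidistant fisheye: a pixel r from the principal point sees the ray r / f radians off the axis. A picture is of the moment at which its call begins: read the wrist's pose just before it. calibration takes no time and is no camera call.
A pose or a line that the arm cannot do raises robot.PlanningError and nothing moves.
- workorder.close_job(): hands the job in, once; it reports no verdict.
Trained networks look in the newest picture that a camera, given by its name, has taken for a name from the list of things; names that differ only in an ending like _2 or _b are one class to them, and where a whole thing is asked for, a point or a joint stands for the part that bears it (a point fixed in the world has none). Each returns a list of dicts, best first, with "p" (0 to 1); they miss things now and then, are a little off and sometimes report something else, mostly with a low value. They report only what shows in the picture. A call takes as long as a camera call. They do not tell look-alikes from the thing itself.
- recognise(label, camera): "rect" ([centre column, centre row, width, height] in pixels, round what is visible of it).
Readings, each from a call of its own:
- robot.current_time_s(): time.
- robot.current_joint_positions(): joint angles.
- robot.current_dq(): joint speeds.
- robot.current_joint_torque(): joint torques, N m.
- robot.current_tool_pos(): TCP position.
- robot.current_eef_rot(): TCP orientation.
- robot.current_contact_force(): force on the tool from outside, world axes, zero at the start.
- robot.current_torque(): the same for the moment, N m.
- robot.current_finger_gap(): opening from 0.0 (shut) to 1.0 (fully open).
Only numpy, scipy, OpenCV 4.12 (cv2) and the standard library are available. Lean on these libraries where they do the work, as an engineer would, in place of code of your own. Each camera call takes 0.05 s, during which the arm holds its last target. There are 200 camera calls.

TASK

The labeller's jar-feed table needs its starwheel: pick the white five-pocket wheel up from the bench by its metal hub block, lower it over the feed table's centre post, turn it until its five holes find the five studs, slide it down fully home on the flange and let go. Do it by feel with a light hand: never drop it, bear down hard on the studs or flange, or wrench it round once the studs have caught, and leave the jars and other goods standing where they are.

Things in the scene. Friction and masses are not known exactly. Their poses are not given: they have to be found in the camera images.
- starwheel: Starwheel lying flat and loose on the bench, 0.4 to 0.65 kg: white plastic plate 18 mm thick, 192 mm across, five round jar pockets in its rim, a metal hub block on top, a 22 mm bore through both. Five 12.5 mm holes through the plate on a circle of 42 mm radius, one before each pocket, at 36, 108, 180, 252, 324 degrees from the wheel's x. Origin: centre of the underside; z up.
- hub (a point): Middle of the top face of the starwheel's aluminium hub block, 52 mm above the wheel's underside, on its axis; same axes as the wheel. The block is 50 mm along the wheel's x, 44 mm along its y and stands 34 mm above the plate: grip it by its two flat faces 44 mm apart, along y.
- feeder: Jar-feed table, fixed: grey box with steel top, 304 x 304 mm, top 70 mm above the bench, controls on its -x face. A bent 8 mm bar, the jar guide, stands on its far side, 34 mm above the steel top, 143 mm from the spindle axis, between -70 and +15 degrees from its x. In its middle the spindle: a flange 120 mm across with a centre post and five studs. Origin: on the spindle axis at bench level; z up.
- seat (a point): Centre of the spindle flange's flat top face, 98 mm above the bench: the wheel's underside must come to rest on it. The post on it is 20 mm thick and 58 mm high. A gearbox holds the spindle still under light handling; it yields only above about 3 N m. A push of 10 N and a twist of 0.5 N m are plenty to turn it and slide it on.
- post_tip (a point): Top of the centre post, on the spindle axis, 58 mm above the flange face. The post's last 9 mm taper from 20 to 11 mm thick.
- stud_ends (a point): Point on the spindle axis level with the stud ends, 16 mm above the flange face. The five studs, 10 mm thick, last 2 mm tapered to 6.4 mm, stand evenly round it on a 42 mm radius. The spindle has stopped at any angle: where round the circle they stand is not measured, and this point's axes do not tell it. The wheel fits every 72 degrees, give or take 2; at other angles it rests on the stud ends.
- tin: Steel candle tin, 66 mm across, 44 mm high, standing loose on the bench in the pocket of the lying wheel that looks to the wheel's -x, a few mm clear of it (110 mm from the wheel's centre). Origin: centre of its underside. Leave it.
- jar_bed: Filled candle jar, 68 mm across, 78 mm high with a steel lid, standing loose on a far corner of the feed table's steel top, about 160 mm from the spindle axis. Origin: centre of its underside. Leave it.
- jar_a: Filled candle jar, 72 mm across, 82 mm high, standing loose on the left of the bench. Origin: centre of its underside. Leave it.
- lid_spare: Loose jar lid, 70 mm across, 14 mm high, lying on the left of the bench. Leave it.
- spanner: Loose open-ended spanner, 160 mm long, lying on the right of the bench. Leave it.
- melt_box: Loose flat kraft box, 130 x 85 x 16 mm, lying on the right of the bench. Leave it.
There are look-alikes about, which are no part of the job. What is shaped like the starwheel but brown or pink is not meant.

How it is judged:
By the outcome, as a careful person would: the job done as asked, in the order asked, and still so for the second after the job is handed in, with the robot touching nothing.
It also fails if it takes over 67 s, if anything falls off the work surface, if the arm or the gripper's body presses on something with over 40 N, if the wrist force passes 120 N, or if a joint passes its speed limit or range.

## Working session

There is one attempt and no reset: what is moved stays moved. The work goes in short steps, each a Python script; the robot and the scene stay as the last script left them, time stands still between calls to the robot, and variables do not carry over. Pictures are saved under pics/ and viewed, on a budget of 10 in all, crops included, one or two more only if the job needs it, and the job is handed in when it is done.

```bash
mkdir -p pics; ls; python3 - <<'E'
from station import robot, fingers, vision, workorder, recognise
import cv2,numpy as np
for n in("scene","top"):
    im=vision.grab_frame(n); cv2.imwrite(f"pics/{n}0.png",im[:,:,::-1])
    for l in("starwheel","hub","feeder","post_tip","seat","tin","jar_bed"):
        print(n,l,[(np.round(d["rect"]).tolist(),round(d["p"],2)) for d in recognise(l,n)][:4])
    c=vision.calibration(n);print({k:np.round(v,4).tolist() if not isinstance(v,str) else v for k,v in c.items()})
print(vision.calibration("wrist"));print(robot.current_time_s(),robot.current_eef_rot())
E
```

```text
pics
scene starwheel [([366.0, 329.0, 70.0, 54.0], 0.97), ([407.0, 275.0, 64.0, 46.0], 0.94), ([360.0, 229.0, 50.0, 40.0], 0.8), ([453.0, 228.0, 54.0, 40.0], 0.56)]
scene hub [([407.0, 280.0, 59.0, 48.0], 0.82), ([364.0, 327.0, 67.0, 58.0], 0.81), ([359.0, 231.0, 47.0, 34.0], 0.78), ([453.0, 230.0, 57.0, 40.0], 0.71)]
scene feeder [([261.0, 261.0, 118.0, 91.0], 0.94)]
scene post_tip [([262.0, 263.0, 119.0, 82.0], 0.92)]
scene seat [([262.0, 262.0, 119.0, 87.0], 0.57)]
scene tin [([404.0, 245.0, 21.0, 26.0], 0.93)]
scene jar_bed [([293.0, 271.0, 25.0, 34.0], 0.66)]
{'mtx': [[476.2855, 0.0, 317.1316], [0.0, 476.2855, 238.5915], [0.0, 0.0, 1.0]], 'extrinsics': [[-0.0909, 0.9959, -0.002, 0.0543], [-0.6566, -0.0584, 0.752, 0.2524], [0.7488, 0.0697, 0.6592, -1.9246], [0.0, 0.0, 0.0, 1.0]]}
top starwheel [([174.0, 329.0, 70.0, 68.0], 0.81), ([282.0, 166.0, 67.0, 66.0], 0.74), ([288.0, 319.0, 70.0, 71.0], 0.67), ([238.0, 244.0, 68.0, 68.0], 0.58)]
top hub [([236.0, 242.0, 66.0, 66.0], 0.97), ([292.0, 322.0, 66.0, 69.0], 0.96), ([175.0, 327.0, 72.0, 71.0], 0.78), ([278.0, 164.0, 63.0, 65.0], 
[... 419 characters left out ...]
-0.0133, -0.9999, -0.0042, 0.0041], [0.9952, -0.0136, 0.0973, -0.5414], [-0.0973, -0.0029, 0.9952, -1.212], [0.0, 0.0, 0.0, 1.0]]}
{'mtx': array([[371.64829954,   0.        , 326.22913362],
       [  0.        , 371.64829954, 236.42080417],
       [  0.        ,   0.        ,   1.        ]]), 'T_tool_cam': array([[-3.31508426e-04,  9.44245860e-01,  3.29241015e-01,
         8.49583065e-02],
       [ 9.99999944e-01,  3.27279257e-04,  6.82670838e-05,
         2.39794761e-04],
       [-4.32928438e-05,  3.29241020e-01, -9.44245916e-01,
        -1.25569508e-01],
       [ 0.00000000e+00,  0.00000000e+00,  0.00000000e+00,
         1.00000000e+00]])}
0.8 [1.79993651e+02 7.23600360e-04 1.49991416e+01]
```

```bash
python3 - <<'E'
import cv2
im=cv2.imread("pics/top0.png")[110:400,120:560]
cv2.imwrite("pics/top0b.png",cv2.resize(im,(800,527),interpolation=cv2.INTER_CUBIC))
E
```

```text
(no output)
```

View pics/top0b.png

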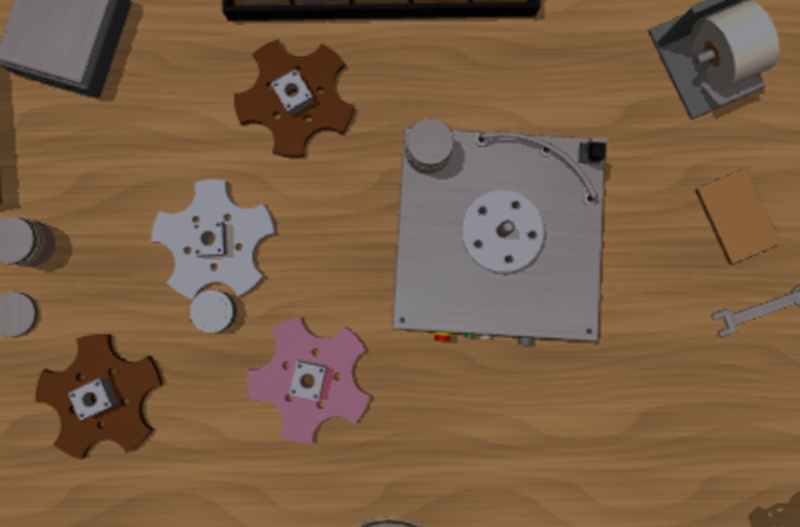

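View pics/scene0.png

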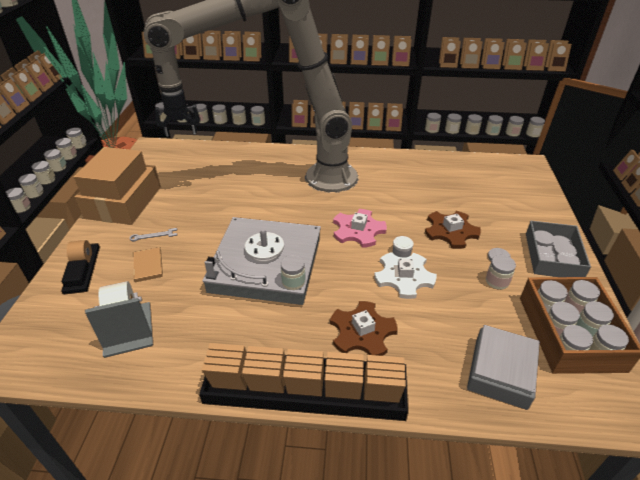

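The white wheel lies at top pixel (237,242), between two brown ones (282,162 and 170,329) and a pink one (288,319). It is the only white one, and the tin stands in its pocket on the robot side. The feeder flange is at about (397,237), with five studs visible. Next I'll take close wrist views of both.

```bash
cat > h.py <<'E'
from station import robot, fingers, vision, workorder, recognise
import cv2,numpy as np
from scipy.spatial.transform import Rotation as R
def ray(n,u,v,pose=None):
    c=vision.calibration(n);K=c["mtx"];x=(u-K[0,2])/K[0,0];y=(v-K[1,2])/K[1,1]
    if n=="wrist":
        r=np.hypot(x,y);d=np.array([x*np.sin(r)/r,-y*np.sin(r)/r,-np.cos(r)])
        T=pose@c["T_tool_cam"]
    else:
        d=np.array([x,-y,-1]);T=np.linalg.inv(c["extrinsics"])
    d=T[:3,:3]@d
    return T[:3,3],d/np.linalg.norm(d)
def atz(n,u,v,z,pose=None):
    o,d=ray(n,u,v,pose);return o+d*(z-o[2])/d[2]
def proj(P,pose):
    c=vision.calibration("wrist");K=c["mtx"];T=np.linalg.inv(pose@c["T_tool_cam"])
    P=np.atleast_2d(P);q=P@T[:3,:3].T+T[:3,3];q=q*[1,-1,-1]
    s=np.hypot(q[:,0],q[:,1]);th=np.arctan2(s,q[:,2])
    return np.c_[K[0,2]+K[0,0]*th*q[:,0]/s,K[1,2]+K[1,1]*th*q[:,1]/s]
def pose():
    T=np.eye(4);T[:3,:3]=R.from_euler("xyz",robot.current_eef_rot(),degrees=True).as_matrix();T[:3,3]=robot.current_tool_pos();return T
def tri(rs):
    A=sum(np.eye(3)-np.outer(d,d) for o,d in rs);b=sum((np.eye(3)-np.outer(d,d))@o for o,d in rs);return np.linalg.solve(A,b)
def snap(name):
    p=pose();im=vision.grab_frame("wrist");cv2.imwrite(f"pics/{name}.png",im[:,:,::-1]);np.save(f"pics/{name}.npy",p);return p,im
E
python3 - <<'E'
from h import *
w=atz("top",236.5,242,.018);f=atz("top",396.5,236.5,.098);t=atz("top",236.5,281.5,.044);print(w,f,t)
# hub triangulation top/scene
print(tri([ray("top",235.5,240.5),ray("scene",407,267)]))
robot.move_to([f[0]-.03,f[1],.33],[180,0,0]);a,_=snap("f1")
robot.move_to([f[0]-.03,f[1]+.06,.33],[180,0,0]);snap("f2")
robot.move_to([w[0]-.03,w[1]-.05,.25],[180,0,0]);snap("w1")
robot.move_to([w[0]-.03,w[1]+.03,.25],[180,0,0]);snap("w2")
print(robot.current_time_s(),robot.current_joint_positions())
a=[cv2.imread(f"pics/{n}.png") for n in("f1","f2","w1","w2")]
b=np.vstack([np.hstack(a[:2]),np.hstack(a[2:])]);cv2.imwrite("pics/m1.png",cv2.resize(b,(800,600),interpolation=cv2.INTER_AREA))
E
```

```text
[0.53816509 0.26793024 0.018     ] [ 0.5394512  -0.17417151  0.098     ] [0.42657121 0.26131478 0.044     ]
[0.5402808  0.27018667 0.03944637]
4.9333 [  -7.89285915   26.43465436  -36.02512897   78.82723442   15.51497493
   79.6674205  -133.92226301]
```

View pics/m1.png

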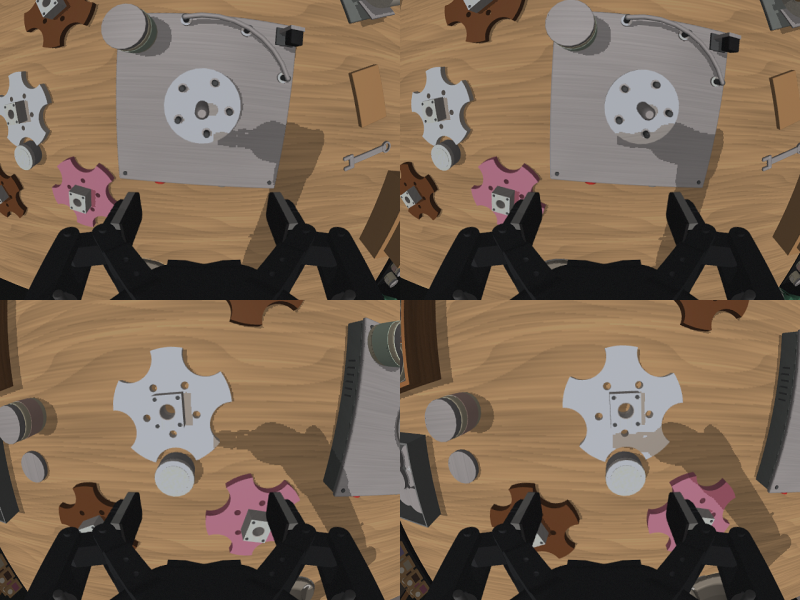

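```bash
python3 - <<'E'
import cv2,numpy as np
C={"f1":(323,168),"f2":(390,172),"w1":(272,178),"w2":(358,176)}
o=[]
for n,(u,v) in C.items():
    c=cv2.imread(f"pics/{n}.png")[v-60:v+60,u-80:u+80];c=cv2.resize(c,(400,300),interpolation=cv2.INTER_CUBIC);o.append(c)
cv2.imwrite("pics/m2.png",np.vstack([np.hstack(o[:2]),np.hstack(o[2:])]))
E
```

```text
(no output)
```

View pics/m2.png

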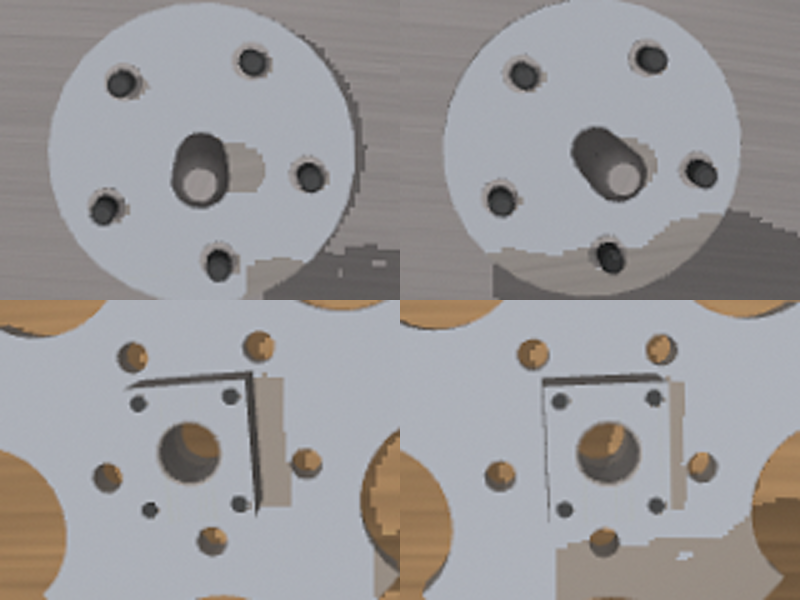

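```bash
cat > m.py <<'E'
from h import *
C={"f1":(323,168),"f2":(390,172),"w1":(272,178),"w2":(358,176)}
def px(n,x,y): return C[n][0]-80+x/2.5-.3, C[n][1]-60+y/2.5-.3
P={n:np.load(f"pics/{n}.npy") for n in C}
def both(a,b,A,B): return np.array([tri([ray("wrist",*px(a,*p),P[a]),ray("wrist",*px(b,*q),P[b])]) for p,q in zip(A,B)])
E
python3 - <<'E'
from m import *
np.set_printoptions(precision=4,suppress=True)
h1=[(306,163),(258,47),(132,57),(108,178),(212,241)];h2=[(302,167),(261,49),(133,54),(100,175),(204,242)]
H=both("w1","w2",h1,h2);print("holes",H,H.mean(0))
print("bore top",both("w1","w2",[(190,152)],[(208,152)]))
S=both("w1","w2",[(138,103),(231,97),(240,204),(150,210)],[(160,101),(254,98),(256,206),(165,210)]);print("screws",S,S.mean(0))
s1=[(311,178),(252,63),(122,84),(104,211),(219,265)];s2=[(301,174),(251,59),(124,76),(101,201),(210,257)]
F=both("f1","f2",s1,s2);print("studs",F,F.mean(0))
print("post",both("f1","f2",[(201,184)],[(222,179)]))
for n,X,z in(("w1",h1,.018),("w2",h2,.018),("f1",s1,.106),("f2",s2,.106)):
    Q=np.array([atz("wrist",*px(n,*p),z,P[n]) for p in X]);c=Q.mean(0);d=Q-c
    a=np.degrees(np.arctan2(d[:,1],d[:,0]));print(n,c,np.hypot(d[:,0],d[:,1])*1e3,a, np.degrees(np.angle(np.mean(np.exp(1j*np.radians(a*5)))))/5)
for n,p in(("f1",(201,184)),("f2",(222,179))): print(n,"tip",atz("wrist",*px(n,*p),.156,P[n]))
for n,p in(("w1",(190,152)),("w2",(208,152))): print(n,"bore",atz("wrist",*px(n,*p),.052,P[n]))
E
```

```text
holes [[0.5254 0.2268 0.0182]
 [0.5714 0.2446 0.0182]
 [0.5689 0.2937 0.0189]
 [0.5208 0.3065 0.0168]
 [0.494  0.265  0.0178]] [0.5361 0.2673 0.018 ]
bore top [[0.5361 0.2673 0.0494]]
screws [[0.5548 0.2848 0.053 ]
 [0.556  0.2517 0.0517]
 [0.517  0.2496 0.0514]
 [0.5155 0.2826 0.0524]] [0.5359 0.2672 0.0521]
studs [[ 0.5294 -0.2156  0.1029]
 [ 0.574  -0.1924  0.1054]
 [ 0.5662 -0.1439  0.1061]
 [ 0.5178 -0.1359  0.1072]
 [ 0.4951 -0.1801  0.1043]] [ 0.5365 -0.1736  0.1052]
post [[ 0.5363 -0.1736  0.1524]]
w1 [0.5361 0.2673 0.018 ] [41.9168 41.8275 42.2127 41.8143 42.0949] [-104.644   -32.8319   39.083   111.4396 -176.8669] -32.764040781207584
w2 [0.5362 0.2673 0.018 ] [42.057  41.9823 41.9674 41.9139 42.1391] [-105.1117  -32.7787   38.9962  110.7816 -176.9201] -33.00655390754779
f1 [ 0.5366 -0.1735  0.106 ] [42.2943 41.8027 41.9297 42.3318 41.6834] [ -98.9004  -26.9132   44.9494  117.0508 -170.8662] -26.93592534374841
f2 [ 0.5368 -0.1733  0.106 ] [41.9273 41.9291 41.646  41.8675 41.5882] [ -99.3212  -26.8917   45.0195  116.9229 -171.0786] -27.06981422412586
f1 tip [ 0.5371 -0.1736  0.156 ]
f2 tip [ 0.5368 -0.1729  0.156 ]
w1 bore [0.5366 0.2669 0.052 ]
w2 bore [0.5366 0.2676 0.052 ]
```

```bash
python3 - <<'E'
from h import *
np.set_printoptions(precision=3,suppress=True)
print(robot.tip_reach)
y=3.1;w=[.5362,.2672]
for Y in(y,y-180):print(Y,robot.inverse_kinematics([*w,.16],[180,0,Y]),robot.inverse_kinematics([.5367,-.1734,.25],[180,0,Y+6]))
robot.move_to([*w,.16],[180,0,y])
robot.line_to([*w,.06],velocity=.12,f_stop=8)
print(robot.line_to([*w,.042],velocity=.04,f_stop=5),robot.current_tool_pos(),robot.current_contact_force())
fingers.gripper_to(0.0,force=70)
print(robot.current_finger_gap(),robot.current_contact_force(),robot.current_torque())
print(robot.line_to([*w,.07],velocity=.05))
robot.pause(.2)
print(robot.current_tool_pos(),robot.current_contact_force(),robot.current_torque(),robot.current_finger_gap(),robot.current_time_s())
snap("g1")
E
```

```text
0.017
3.1 [  -4.859   31.118  -34.779   85.131   18.344   69.495 -129.117] [ 39.735  22.671 -33.079  83.159  12.428  77.833 -74.832]
-176.9 [  9.339  40.846 -61.8    84.578  36.383  76.338  37.895] [ 56.108  31.228 -61.688  82.562  27.421  82.35   93.468]
False [0.536 0.267 0.042] [ 0.498 -0.746  0.809]
0.4995394055434855 [-0.237  0.968  1.883] [ 0.033 -0.021 -0.003]
False
[0.536 0.267 0.07 ] [-0.219  0.139 -4.496] [0.044 0.022 0.066] 0.49830329064904844 8.375
```

View pics/g1.png

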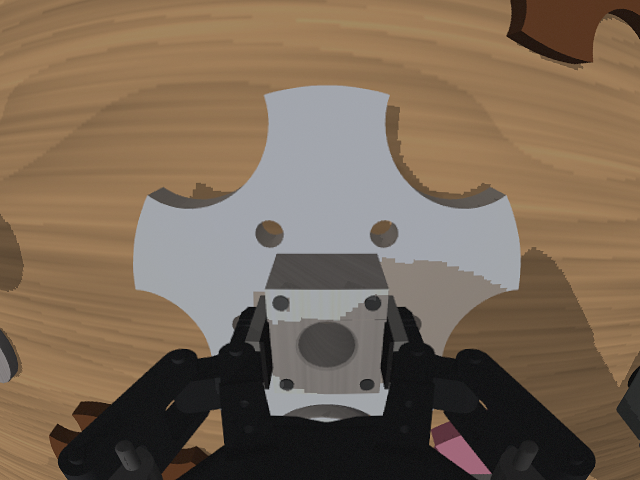

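The wheel is held squarely and level; the bore is at (327,343) and two holes are at (270,234) and (384,234). Next I'll carry it over the post and lower it gently.

```bash
cat > st.py <<'E'
from h import *
np.set_printoptions(precision=4,suppress=True)
def st(t):
    print(t,robot.current_tool_pos(),robot.current_contact_force().round(1) if hasattr(robot.current_contact_force(),'round') else robot.current_contact_force(),np.round(robot.current_torque(),2),round(robot.current_finger_gap(),3),round(robot.current_time_s(),2))
E
python3 - <<'E'
from st import *
p=np.load("pics/g1.npy")
b=atz("wrist",327,343,.080,p);h=[atz("wrist",u,v,.046,p) for u,v in((270,234),(384,234))]
m=(h[0]+h[1])/2;d=h[0]-h[1];print("bore",b,"holes",h,np.degrees(np.arctan2(-d[0],d[1])),"ctr by holes",m[:2]-.034*np.array([np.cos(.054),np.sin(.054)]))
f=[.5367,-.1734]
robot.line_to([.5362,.2672,.26],velocity=.12)
robot.move_to([f[0],f[1],.26],[180,0,9.0]);robot.pause(.2);st("above")
r=robot.line_to([*f,.200],velocity=.05,f_stop=5);st(f"tip level {r}")
r=r or robot.line_to([*f,.180],velocity=.025,f_stop=4);robot.pause(.1);st(f"on post {r}")
E
```

```text
bore [0.5384 0.2666 0.08  ] holes [array([0.5687, 0.2926, 0.046 ]), array([0.5713, 0.244 , 0.046 ])] 3.0684828301500895 ctr by holes [0.536  0.2664]
above [ 0.5372 -0.1719  0.2601] [ 0.1 -0.5 -3.6] [ 0.03  0.03 -0.01] 0.502 11.97
tip level False [ 0.537  -0.1734  0.2005] [ 0.2  0.3 -4.5] [-0.    0.03  0.03] 0.5 13.32
on post False [ 0.5369 -0.1734  0.1803] [ 0.7 -0.2 -4.9] [0.01 0.   0.  ] 0.5 14.38
```

```bash
python3 - <<'E'
from st import *
f=[.5367,-.1734]
r=robot.line_to([*f,.160],velocity=.03,f_stop=5);st(f"above studs {r}")
for z in(.154,.149,.1435):
    r=r or robot.line_to([*f,z],velocity=.012,f_stop=4);st(f"{z} {r}")
    if r:break
E
```

```text
above studs False [ 0.5368 -0.1734  0.1601] [-0.8  0.1 -4. ] [ 0.04 -0.    0.03] 0.5 15.19
0.154 False [ 0.5367 -0.1734  0.154 ] [ 0.3 -0.1 -4.4] [-0.01 -0.07 -0.03] 0.494 15.84
0.149 False [ 0.5366 -0.1734  0.1489] [-0.5  0.2 -4. ] [ 0.05 -0.03  0.  ] 0.502 16.41
0.1435 False [ 0.5367 -0.1734  0.1435] [ 1.  -0.1 -3.7] [-0.   -0.02 -0.01] 0.494 17.02
```

```bash
python3 - <<'E'
from st import *
f=[.5367,-.1734]
r=robot.line_to([*f,.1375],velocity=.008,f_stop=6);robot.pause(.1);st(f"seat {r}")
snap("s1")
E
```

```text
seat True [ 0.5368 -0.1734  0.1405] [ 0.1 -0.6  6.4] [ 0.08 -0.02 -0.02] 0.504 17.61
```

View pics/s1.png

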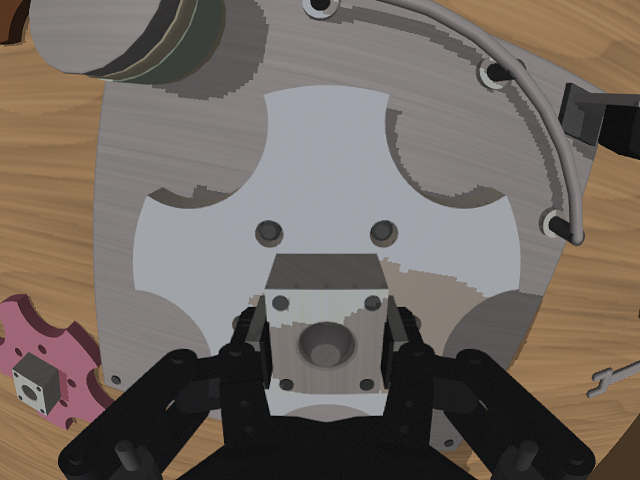

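```bash
python3 - <<'E'
from st import *
f=[.5367,-.1734]
fingers.gripper_to(.62);robot.pause(.2);st("released")
fingers.gripper_to(1.0);st("open")
print(robot.line_to([*f,.20],velocity=.08,f_stop=6))
robot.line_to([f[0],f[1],.26],velocity=.12)
robot.move_to([f[0]-.03,f[1]-.02,.33],[180,0,0]);robot.pause(.3);snap("e1")
robot.move_to([f[0]-.03,f[1]+.07,.33],[180,0,0]);robot.pause(.3);snap("e2")
st("end")
o=[]
for n in("e1","e2"):
    p=np.load(f"pics/{n}.npy");u,v=proj([*f,.12],p)[0].astype(int);print(n,u,v)
    c=cv2.imread(f"pics/{n}.png")[v-110:v+110,u-73:u+74]
    o.append(cv2.resize(c,None,fx=2.7,fy=2.7,interpolation=cv2.INTER_CUBIC))
cv2.imwrite("pics/m3.png",np.hstack(o));print(o[0].shape)
E
```

```text
released [ 0.5346 -0.1732  0.138 ] [0.3 0.7 0. ] [-0.   -0.01  0.02] 0.622 18.12
open [ 0.5349 -0.1732  0.1384] [-0.5  0.6 -0.6] [-0.03  0.03 -0.01] 1.0 18.55
False
end [ 0.5067 -0.1045  0.3298] [ 1.  -0.4 -0.4] [0.02 0.07 0.03] 0.998 21.68
e1 304 171
e2 400 172
(594, 397, 3)
```

View pics/m3.png

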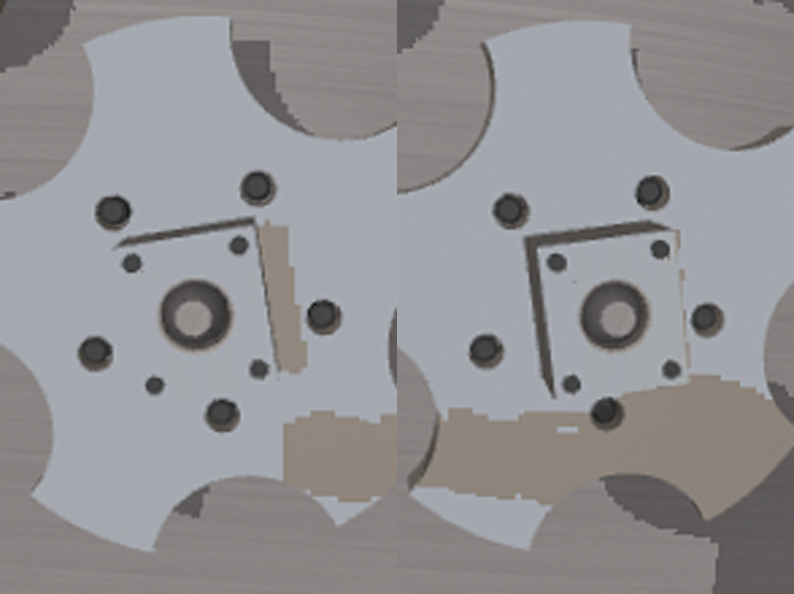

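```bash
python3 - <<'E'
from st import *
S={"e1":(304,171),"e2":(400,172)};P={n:np.load(f"pics/{n}.npy") for n in S}
r=lambda n,p:ray("wrist",S[n][0]-73+p[0]/2.7-.3,S[n][1]-110+p[1]/2.7-.3,P[n])
for t,A,B in(("holes",[(323,317),(258,188),(113,212),(95,353),(222,415)],[(310,320),(255,192),(113,211),(89,350),(209,413)]),("screws",[(132,263),(238,245),(259,369),(154,385)],[(160,262),(263,249),(275,370),(174,384)])):
    X=np.array([tri([r("e1",a),r("e2",b)]) for a,b in zip(A,B)]);print(t,X,X.mean(0))
# stillness + other goods
im=vision.grab_frame("top");cv2.imwrite("pics/top1.png",im[:,:,::-1])
for l in("tin","jar_bed","jar_a"):print(l,[(np.round(d["rect"]).tolist(),round(d["p"],2)) for d in recognise(l,"top")][:2])
im=vision.grab_frame("scene");cv2.imwrite("pics/scene1.png",im[100:400,100:560,::-1][:, :])
o=cv2.imread("pics/scene1.png");cv2.imwrite("pics/scene1.png",cv2.resize(o,(800,522),interpolation=cv2.INTER_CUBIC))
E
```

```text
holes [[ 0.5299 -0.215   0.1164]
 [ 0.574  -0.1928  0.1155]
 [ 0.5661 -0.1438  0.1143]
 [ 0.5177 -0.1363  0.1159]
 [ 0.4948 -0.1802  0.1147]] [ 0.5365 -0.1736  0.1154]
screws [[ 0.5532 -0.1545  0.1505]
 [ 0.5584 -0.1868  0.1513]
 [ 0.5197 -0.1932  0.1509]
 [ 0.5146 -0.1603  0.1506]] [ 0.5365 -0.1737  0.1509]
tin [([236.0, 281.0, 26.0, 27.0], 0.69), ([396.0, 240.0, 120.0, 120.0], 0.57)]
jar_bed [([357.0, 192.0, 25.0, 24.0], 0.76)]
jar_a [([130.0, 243.0, 39.0, 26.0], 0.97), ([394.0, 241.0, 117.0, 116.0], 0.29)]
```

View pics/scene1.png

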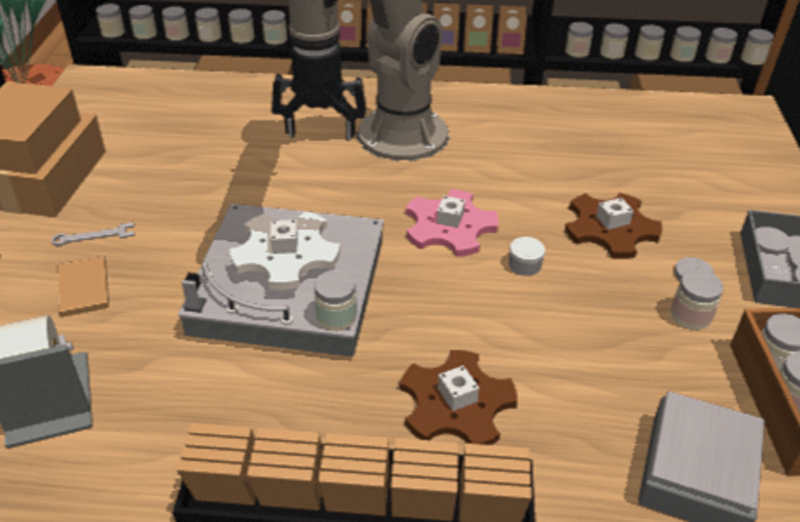

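```bash
python3 - <<'E'
from h import *
workorder.close_job();print(robot.current_time_s())
E
```

```text
the job is handed in; nothing more can be done
the job is handed in; nothing more can be done
```

The white starwheel is on the feed table's spindle with all five studs in its holes, home on the flange and released. The job was handed in at about 22 s of the 67 s allowed.

- **Pick-up and turning:** I gripped the wheel by its hub faces and lifted it clear of the tin. From the wrist images the studs stood at 9° and the wheel at 3°, so I turned it the 6° in the air before lowering it. No turning on the studs was needed.
- **Lowering:** It passed the post and the stud ends with about 1 N or less of sideways force. It met the flange at TCP height 140.5 mm, against 140 mm expected, with a push of about 11 N.
- **Seated height:** Checked from two views after letting go, the plate top stood at 115.4 mm (nominal 116) and the hub top at 150.9 mm (nominal 150). The wheel's centre matched the spindle axis to within 0.5 mm. The two heights disagree by 1–2 mm, which is measuring scatter; a wheel resting on the stud ends would sit 16 mm higher.
- **Arm movement at release:** The arm settled about 2.5 mm lower and 2 mm sideways when the fingers opened, but the wheel stayed in place.
- **Other goods:** The tin and the jar on the table were where they started in the top view, to within about a pixel. Jar_a, the lid, the spanner and the box look undisturbed in the last scene picture. The gripper was clear of everything.

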